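# Square up painting panels with a sprung back gauge

## Task

Pull the sprung gauge on the black board out by its orange grip until the blue pointer stands at the red tongue of the end stop, so that its bar gathers the staggered painting panels evenly against the stop, and hold it there for a good second. Then ease the gauge gently back until it is fully home, without letting it snap. Do not touch the panels with the robot, and leave the other things on the table alone.

Things in the scene. Friction and masses are not known exactly. Their poses are not given: they have to be found in the camera images.
- board: black squaring board fixed on the table, 360 (x) x 260 (y) x 16 mm thick. Origin: centre of its underside, at table height. Yaw 1.22 to 1.92 rad: the gauge pulls out along the board's own -x, roughly to the robot's right; the +y edge, with a white 5 mm scale, faces the robot. Grey spring housing 40 x 60 mm, top 46 mm above the table, centred at board x 160, y 80 mm.
- gauge (a joint): how far the sprung gauge is pulled out along the board's -x (m): 0 fully home (at the start), 0.16 end stop. A spring pulls it home: 5 N at 0, plus 50 N/m; let go, it snaps back. One rigid sliding piece: aluminium bar across the board, joined by a yellow strip (32 mm wide, top 25 mm above the table, along board y = 80 mm) to an upright orange grip plate.
- gauge_bar (a point): middle of the top edge of the pushing face (it faces board -x) of the gauge's aluminium bar, 61 mm above the table. The bar is 160 mm long along board y, 12 mm thick. Its face is at board x 120, y -35 mm when home, 90 mm behind the pointer.
- gauge_grip (a point): middle of the top edge of the orange grip plate, 74 mm above the table. Plate upright, 10 mm thick along board x, 50 mm wide along board y, rising from the yellow strip (25 mm above the table); at board x 30, y 80 mm when home. Behind it (+x) 85 mm of the strip is clear as far as the bar, room for a closed gripper to be lowered and hook the plate.
- gauge_pointer (a point): tip of the blue pointer at the foot of the grip plate, over the white scale; same board x as the middle of the grip plate
- end_stop: red end stop fixed across the board at a different place each time; axes as the board's. Origin: tip of its narrow red tongue on the board's top by the scale. Pointer at the tongue = same board x (gauge out 80 to 130 mm): the 110 mm panels then have 4 mm of play between bar and stop. Its stop face (to +x) is at -24 mm of its own x; 44 mm high over the panels, 10 mm elsewhere.
- panel1: painting panel, 110 (x) x 140 (y) x 5 mm, 55 to 100 g, number 1 from the bottom of the staggered stack of four lying on the board between the gauge's bar and the free end (-x). Origin: centre of its underside; axes like the board's, give or take a few degrees.
- panel2: painting panel, 110 (x) x 140 (y) x 5 mm, 55 to 100 g, number 2 from the bottom of the staggered stack of four lying on the board between the gauge's bar and the free end (-x). Origin: centre of its underside; axes like the board's, give or take a few degrees.
- panel3: painting panel, 110 (x) x 140 (y) x 5 mm, 55 to 100 g, number 3 from the bottom of the staggered stack of four lying on the board between the gauge's bar and the free end (-x). Origin: centre of its underside; axes like the board's, give or take a few degrees.
- panel4: painting panel, 110 (x) x 140 (y) x 5 mm, 55 to 100 g, number 4 from the bottom of the staggered stack of four lying on the board between the gauge's bar and the free end (-x). Origin: centre of its underside; axes like the board's, give or take a few degrees. Blue paint patches on top.
- palette: bystander: white plastic mixing tray, 110 x 240 x 16 mm, four wells; stands loose on the table. Origin: underside centre.
- water_jar: bystander: clear glass, 76 mm across, 95 mm high; stands loose on the table. Origin: underside centre.
- tape_roll: bystander: brown roll of tape lying flat, 100 mm across, 25 mm high; stands loose on the table. Origin: underside centre.
- phone: bystander: black phone lying flat, 72 x 148 x 9 mm; stands loose on the table. Origin: underside centre.
- pan_tin: bystander: white tin of colour pans, 130 x 80 x 20 mm; stands loose on the table. Origin: underside centre.
- brush: bystander: paint brush lying flat, 200 mm long; stands loose on the table. Origin: underside.
- mug: bystander: blue mug, 80 mm across, 90 mm high; stands loose on the table. Origin: underside centre.
Not all that is in view belongs to the job. Leave any purple or turquoise look-alike of the panel2 alone.

How it is judged:
By the outcome, as a careful person would: the job done as asked, in the order asked, and still so for the second after the job is handed in, with the robot touching nothing.
It also fails if it takes over 40 s, if anything falls off the work surface, if the arm or the gripper's body presses on something with over 40 N, if the wrist force passes 120 N, or if a joint passes its speed limit or range.

## Robot

A 6-joint arm with a two-finger parallel gripper is mounted at the origin on the work surface. World frame = base frame: x ahead of the robot, y to its left, z up, the work surface at z = 0. Lengths are in m, angles in degrees, forces in N, time in s.
With the tool pointing down it reaches from about 0.35 to 0.875 m from the base axis. Payload 4.2 kg.
Tool frame: the origin (TCP) lies on the centre line of the jaws, within the pads' length; the fingertips stand 11 mm ahead of it and the grasp point (between the pads) lies 8 mm behind it (env.tips_ahead is the distance from the TCP to the fingertips, in m); z points along the fingers, y is the line along which they close (so a half turn about z gives the same grasp; the last joint's range is limited). The gripper opens to 87 mm and grips with 3 to 60 N. Pads are 19 mm wide; open, the fingers measure 117 mm over their backs; the gripper's body (75 mm by 190 mm) begins 51 mm behind the grasp point.
Start: joints at [83.056, 22.042, 0.453, 0, -68.411, -14.817], TCP at [0.232, 0.58, 0.234] pointing down, gripper open.
Joint ranges: [-179.83, 179.83], [-69.29, 118.12], [-61.27, 80.66], [-181.25, 117.63], [-171.15, -9.14], [-177.46, 177.46]. Speed limits (degrees/s): [159.86, 159.86, 180, 180, 180, 180].

## Interface

Orientations are given as a 3x3 rotation matrix whose columns are the frame's x, y, z axes.
In Python, from rig import env, open_gripper, gripper_close, get_state, eyes, ticket gives the robot as it stands. Calls block until the motion is done:
- env.movep(position, orientation): joint-space move of the TCP to a pose.
- env.move_linear(position, speed=0.15, rotation=None, contact_N=None): straight line of the TCP; rotation=None keeps the orientation; speed is the mean speed in m/s. With contact_N (N) it stops when the force on the tool has changed by that much, and returns True; else False.
- env.move_j(angles): joint-space move.
- open_gripper() and gripper_close(effort=None): open the fingers fully, or close them until they stop; effort is the grip in N (None keeps the last).
- env.dwell(seconds).
- env.inverse_kinematics(position, orientation): joint angles nearest the present ones, or None.
- get_state(): the state.
- eyes.grab_frame(name): name is "scene" or "side" or "wrist"; returns the picture (400x640x3 uint8, red, green, blue); there is no depth.
- eyes.camera_model(name): a dict with "intrinsics" (3x3 intrinsics, pixels), "origin" and "attitude" of the camera in the world; the wrist camera has in their place "T_tool_cam" (4x4, takes a point from camera to tool coordinates, whose origin is the TCP and whose axes are the flange's). Camera axes: x right, y down, z forward; pixel columns grow to the right and rows downward; lengths in m; the calibration is good to about 2 mm. A picture is of the moment at which its call begins: read the wrist's pose just before it. camera_model takes no time and is no camera call.
A pose or a line that the arm cannot do raises env.PlanningError and nothing moves.
- ticket.job_done(): hands the job in; it is judged then, once.
Trained networks look in the newest picture that a camera, given by its name, has taken for a name from the list of things; names that differ only in an ending like _2 or _b are one class to them, and where a whole thing is asked for, a point or a joint stands for the part that bears it (a point fixed in the world has none). Each returns a list of dicts, best first, with "score" (0 to 1); they miss things now and then, are a little off and sometimes report something else, mostly with a low value. They report only what shows in the picture. A call takes as long as a camera call. They do not tell look-alikes from the thing itself.
- eyes.look_for(camera, thing): "uv" ([column, row] in pixels, amid what is visible of it).
- eyes.regions_of(camera, thing): "pixels" (400x640 bool, what is visible of it) and "uv" ([column, row] in pixels, amid what is visible of it).
The state is a dict: "t": time; "qpos": joint angles; "qd": joint speeds; "joint_torque": joint torques, N m; "ee_pos": TCP position; "tcp_rot": TCP orientation; "contact_force": force on the tool from outside, world axes, zero at the start; "ft_torque": the same for the moment, N m; "opening": opening from 0.0 (shut) to 1.0 (fully open); "grasp_force": force on a finger pad.
Only numpy, scipy, OpenCV 4.12 (cv2) and the standard library are available. Lean on these libraries where they do the work, as an engineer would, in place of code of your own. Each camera call takes 0.05 s, during which the arm holds its last target. There are 200 camera calls.

## Working session

There is one attempt and no reset: what is moved stays moved. The work goes in short steps, each a Python script; the robot and the scene stay as the last script left them, time stands still between calls to the robot, and variables do not carry over. Pictures are saved under pics/ and viewed, at most 10 in all, crops included, and the job is handed in when it is done.

```bash
mkdir -p pics
cat > h.py <<'E'
import numpy as np, cv2
from rig import env, open_gripper, gripper_close, get_state, eyes, ticket
def cam(name, st=None):
    m=eyes.camera_model(name); K=np.array(m["intrinsics"])
    if name=="wrist":
        T=np.array(m["T_tool_cam"]); R=np.array(st["tcp_rot"]); p=np.array(st["ee_pos"])
        return K,R@T[:3,:3],R@T[:3,3]+p
    return K,np.array(m["attitude"]),np.array(m["origin"])
def ray(c,uv,z):
    K,R,o=c; d=R@np.linalg.solve(K,[uv[0],uv[1],1.]); return o+d*(z-o[2])/d[2]
def proj(c,P):
    K,R,o=c; q=K@(R.T@(np.asarray(P)-o)); return q[:2]/q[2]
E
python3 - <<'E'
from h import *
for n in ["scene","side","wrist"]:
    st=get_state(); im=eyes.grab_frame(n); cv2.imwrite(f"pics/{n}0.png",im[:,:,::-1])
    c=cam(n,st); print(n,c[2].round(3),c[1].round(2).tolist(),c[0][0,0])
    for t,z in [("board",.016),("gauge_bar",.061),("gauge_grip",.074),("gauge_pointer",.02),("end_stop",.016),("panel4",.036)]:
        print(t,[(round(r["score"],2),np.round(r["uv"]).tolist(),ray(c,r["uv"],z).round(3)[:2].tolist()) for r in eyes.look_for(n,t)[:3]])
E
```

```text
scene [1.338 0.496 1.14 ] [[-0.48, 0.67, -0.57], [0.88, 0.36, -0.31], [-0.0, -0.65, -0.76]] 385.83337883847975
board [(0.88, [328.0, 222.0], [0.55, 0.114])]
gauge_bar [(0.84, [349.0, 230.0], [0.578, 0.21])]
gauge_grip [(0.64, [343.0, 229.0], [0.594, 0.196])]
gauge_pointer [(0.88, [344.0, 229.0], [0.554, 0.182])]
end_stop [(0.69, [323.0, 239.0], [0.626, 0.134]), (0.58, [294.0, 217.0], [0.589, -0.007]), (0.49, [340.0, 228.0], [0.557, 0.167])]
panel4 [(0.83, [238.0, 215.0], [0.692, -0.183]), (0.82, [307.0, 173.0], [0.385, -0.066]), (0.75, [370.0, 192.0], [0.356, 0.199])]
side [ 0.302 -0.847  1.026] [[0.97, -0.17, 0.18], [-0.25, -0.69, 0.68], [0.01, -0.71, -0.71]] 419.42121593931273
board [(0.83, [330.0, 214.0], [0.57, 0.044]), (0.2, [321.0, 171.0], [0.595, 0.257])]
gauge_bar [(0.74, [329.0, 214.0], [0.555, 0.005]), (0.48, [338.0, 136.0], [0.696, 0.386])]
gauge_grip [(0.87, [326.0, 170.0], [0.595, 0.19])]
gauge_pointer [(0.75, [327.0, 173.0], [0.613, 0.233]), (0.74, [251.0, 146.0], [0.368, 0.459]), (0.61, [352.0, 202.0], [0.655, 0.072])]
end_stop [(0.85, [345.0, 215.0], [0.617, 0.027])]
panel4 [(0.87, [345.0, 189.0], [0.646, 0.125]), (0.8, [249.0, 203.0], [0.319, 0.14]), (0.65, [385.0, 275.0], [0.653, -0.239])]
wrist [0.295 0.554 0.385] [[-0.37, -0.9, -0.23], [-0.93, 0.36, 0.09], [-0.0, 0.25, -0.97]] 352.71937510068665
board []
gauge_bar []
gauge_grip []
gauge_pointer []
end_stop []
panel4 [(0.59, [628.0, 6.0], [0.272, 0.269])]
```

View pics/scene0.png

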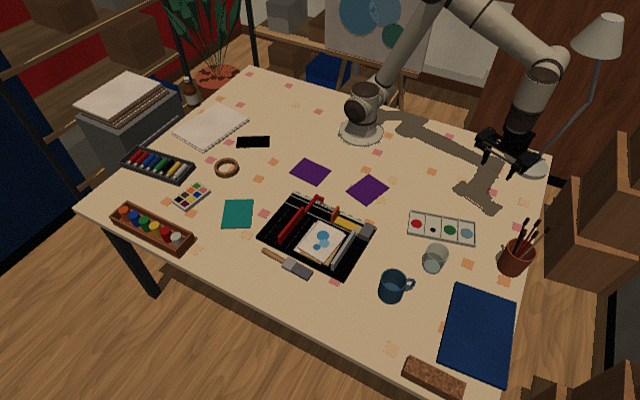

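View pics/side0.png

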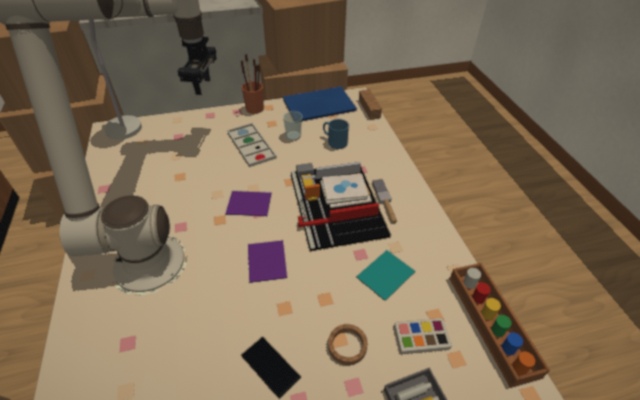

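The scene shows the board at (317,235), with the housing at (365,232) and the orange grip near (336,213). The red stop is near (300,218), and the purple and turquoise look-alikes lie apart from it. Next I'll take a close wrist view.

```bash
cat >> h.py <<'E'
def tool(yaw):  # tool z down, camera on board +y side, tool y along board x
    off=np.array(eyes.camera_model("wrist")["T_tool_cam"])[:2,3]
    c,s=np.cos(yaw),np.sin(yaw); by=np.array([-s,c,0]); z=np.array([0,0,-1.])
    best=None
    x=by if off[0]>0 else -by
    if abs(off[0])<abs(off[1]):
        y=by if off[1]>0 else -by; x=np.cross(y,z)
    else: y=np.cross(z,x)
    return np.array([x,y,z]).T
E
python3 - <<'E'
from h import *
c=cam("scene")
for uv in [(293,192),(376,228),(342,282),(257,235)]: print(ray(c,uv,.016).round(3))
print(np.array(eyes.camera_model("wrist")["T_tool_cam"]).round(3))
yaw=1.5; R=tool(yaw); print(R.round(2))
for p in [(.50,.1,.32),(.55,.12,.30),(.52,.1,.25),(.52,.1,.06)]:
    q=env.inverse_kinematics(p,R); print(p,None if q is None else np.round(q))
E
```

```text
[ 0.484 -0.074  0.016]
[0.493 0.282 0.016]
[0.75  0.27  0.016]
[ 0.724 -0.081  0.016]
[[-0.    -0.968 -0.253  0.069]
 [ 1.     0.    -0.     0.001]
 [ 0.    -0.253  0.968 -0.152]
 [ 0.     0.     0.     1.   ]]
[[-1.    0.07  0.  ]
 [ 0.07  1.    0.  ]
 [ 0.    0.   -1.  ]]
(0.5, 0.1, 0.32) [  30.    8.   -7.    0.  -76. -124.]
(0.55, 0.12, 0.3) [  29.   14.   -2.    0.  -74. -123.]
(0.52, 0.1, 0.25) [  28.   12.  -11.    0.  -67. -123.]
(0.52, 0.1, 0.06) [  28.   24.  -25.   -0.  -41. -123.]
```

Run:
```python
from h import *
env.movep([.53,.10,.32],tool(1.52)); gripper_close()
st=get_state(); im=eyes.grab_frame("wrist"); cv2.imwrite("pics/w1.png",im[:,:,::-1])
c=cam("wrist",st); np.save("w1.npy",im)
for t,z in [("board",.016),("gauge_bar",.061),("gauge_grip",.074),("gauge_pointer",.02),("end_stop",.016),("panel4",.036)]:
    print(t,[(round(r["score"],2),np.round(r["uv"]).tolist(),ray(c,r["uv"],z).round(4)[:2].tolist()) for r in eyes.look_for("wrist",t)[:3]])
print(st["ee_pos"],st["t"])
```

```text
board [(0.56, [324.0, 163.0], [0.5365, 0.0999])]
gauge_bar [(0.96, [400.0, 158.0], [0.5287, 0.1898])]
gauge_grip [(0.76, [400.0, 159.0], [0.5277, 0.1874])]
gauge_pointer [(0.9, [399.0, 161.0], [0.5385, 0.1978])]
end_stop [(0.91, [259.0, 155.0], [0.5227, 0.0166]), (0.49, [321.0, 162.0], [0.5355, 0.0968])]
panel4 [(0.89, [357.0, 209.0], [0.5963, 0.1401]), (0.87, [110.0, 244.0], [0.628, -0.1875]), (0.83, [168.0, 30.0], [0.3727, -0.0693])]
[0.52999602 0.10001718 0.31999332] 4.6333
```

View pics/w1.png

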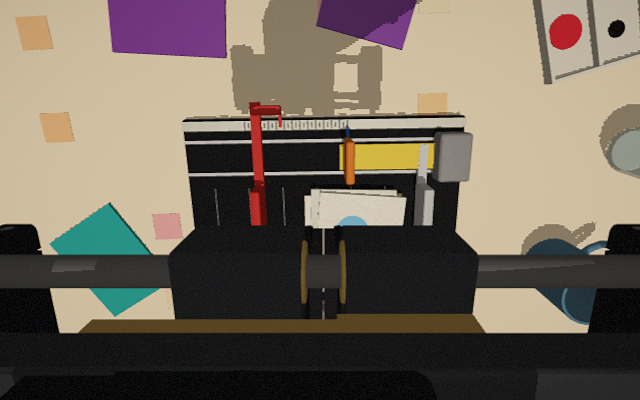

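The near edge of the board runs from (183,119) to (465,116). The orange grip is at (349,160), with the blue pointer tip around (347,127). The red tongue is a bent arm ending around (280,126). I'll zoom in on that.

Run:
```python
from h import *
im=np.load("w1.npy"); cv2.imwrite("pics/w1c.png",cv2.resize(im[98:198,240:373,::-1],None,fx=6,fy=6,interpolation=cv2.INTER_NEAREST))
```

```text
(no output)
```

View pics/w1c.png

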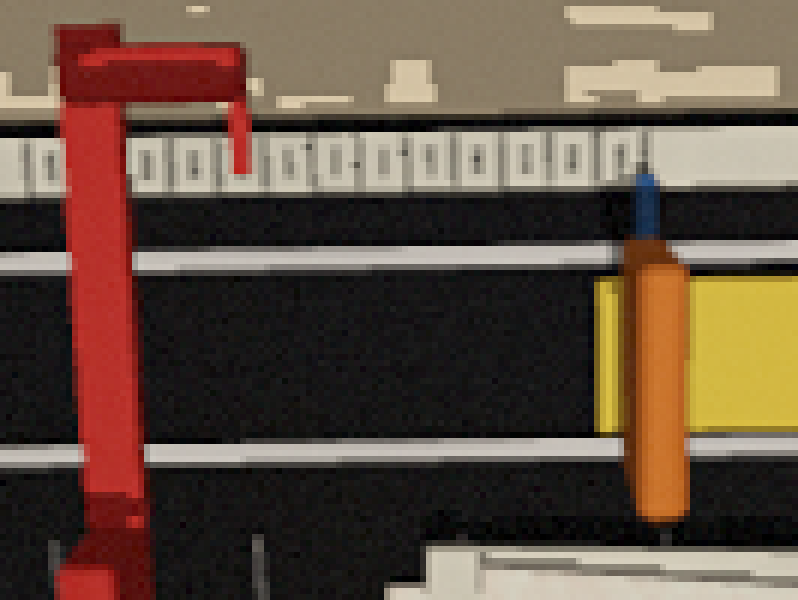

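Run:
```python
from h import *
st=get_state(); c=cam("wrist",st); im=np.load("w1.npy")
g=cv2.cvtColor(im,cv2.COLOR_RGB2GRAY).astype(int)
# white strip line (row ~140) and scale bottom edge: fit
for lo,hi in [(133,150),(168,182)]:
    P=[]
    for x in list(range(200,245))+list(range(275,335)):
        col=g[lo:hi,x]; w=np.clip(col-80,0,None)
        if w.sum()>0: P.append(ray(c,(x,lo+(w*np.arange(hi-lo)).sum()/w.sum()),.016)[:2])
    P=np.array(P); k=np.polyfit(P[:,1],P[:,0],1); r=np.polyval(k,P[:,1])-P[:,0]
    ok=abs(r)<.002;k=np.polyfit(P[ok,1],P[ok,0],1); print("yaw",np.pi/2-np.arctan(k[0]),abs(r).max(),ok.sum())
for n,uv,z in [("tongue",(280.2,126.7),.018),("ptr",(347.5,126.7),.02),("g1",(350.3,142.2),.074),("g2",(350.3,184.7),.074),("cornerL",(183,119),.016),("cornerR",(465,116),.016)]:
    print(n,ray(c,uv,z).round(4))
```

```text
yaw 1.5358487105652754 0.00021333507016463304 105
yaw 1.5356682534855013 0.00027333777164439965 105
tongue [0.4877 0.0475 0.018 ]
ptr [0.4919 0.1324 0.02  ]
g1 [0.5054 0.1314 0.074 ]
g2 [0.5543 0.1299 0.074 ]
cornerL [ 0.472  -0.0747  0.016 ]
cornerR [0.4864 0.2812 0.016 ]
```

```bash
cat >> h.py <<'E'
yaw=1.5358; R=tool(yaw); bx=np.array([np.cos(yaw),np.sin(yaw),0]); by=np.array([-np.sin(yaw),np.cos(yaw),0])
G=np.array([.530,.131,0])
E
python3 - <<'E'
from h import *
p=G+.047*bx
env.movep(p+[0,0,.14],R); env.move_linear(p+[0,0,.046],speed=.08,contact_N=6)
print(get_state()["ee_pos"],get_state()["contact_force"])
hit=env.move_linear(G+.012*bx+[0,0,.046],speed=.03,contact_N=3)
s=get_state(); x0=(s["ee_pos"]-G)@bx; print(hit,x0,s["contact_force"],s["t"])
open("x0","w").write(str(x0))
env.move_linear(s["ee_pos"]-.078*bx,speed=.035)
s=get_state(); im=eyes.grab_frame("wrist"); cv2.imwrite("pics/w2.png",im[:,:,::-1]); np.save("w2.npy",im)
print((s["ee_pos"]-G)@bx,s["contact_force"],s["t"])
E
```

```text
[0.53201949 0.17818116 0.04654435] [ 0.13403554 -0.63402193  0.01756058]
True 0.017830819154683455 [-1.30656874  5.46101076  3.00073971] 8.025
-0.05804760590250617 [-2.96119482 12.23361979  2.33427045] 10.3917
```

View pics/w2.png

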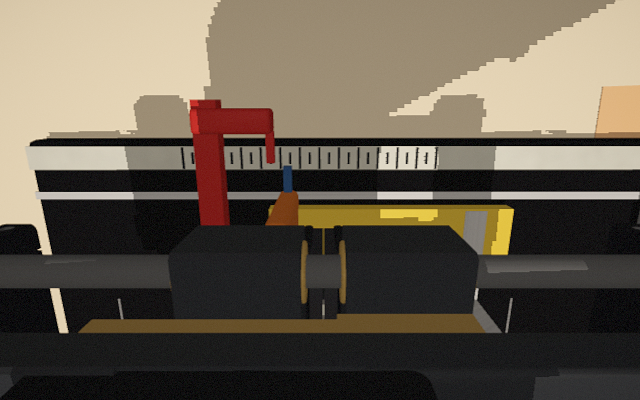

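At the current pull the tongue tip is at (270.5,161) and the pointer tip at (288,167). That leaves about 9 mm to go, which agrees with the 85 mm I measured from the first view.

Run:
```python
from h import *
s=get_state(); c=cam("wrist",s)
a,b=ray(c,(270.5,161),.018),ray(c,(288,167),.02); d=(b-a)@bx; print("gap",d,a,b)
d=float(np.clip(d,.006,.0105))
env.move_linear(s["ee_pos"]-d*bx,speed=.02)
s=get_state(); im=eyes.grab_frame("wrist"); np.save("w3.npy",im)
cv2.imwrite("pics/w3.png",cv2.resize(im[90:230,180:380,::-1],None,fx=4,fy=4,interpolation=cv2.INTER_NEAREST))
print((s["ee_pos"]-G)@bx,s["contact_force"],s["t"])
```

```text
gap 0.00909123550611376 [0.48706935 0.04695672 0.018     ] [0.49015351 0.05594555 0.02      ]
-0.0650686711226313 [-4.05357154 11.41581887  2.30067914] 10.9417
```

View pics/w3.png

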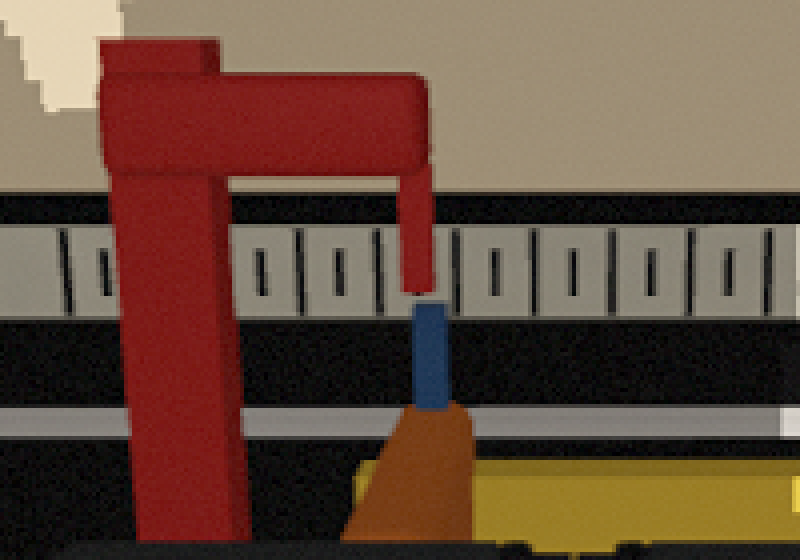

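The tongue tip is at (284.5,163) and the pointer tip at (287.5,166), so about 1.5 mm remains. I'll close that, check it, and hold.

Run:
```python
from h import *
x=lambda:(get_state()["ee_pos"]-G)@bx
tgt=-.0651-.0015
env.dwell(.2); print(x())
for i in range(3):
    e=tgt-x()
    if abs(e)<.0003: break
    cmd=(cmd if i else x())+e
    env.move_linear(G+cmd*bx+[0,0,.046],speed=.01); env.dwell(.3); print(i,cmd,x())
s=get_state(); im=eyes.grab_frame("wrist"); np.save("w4.npy",im)
cv2.imwrite("pics/w4.png",cv2.resize(im[90:230,180:380,::-1],None,fx=4,fy=4,interpolation=cv2.INTER_NEAREST))
print(x(),s["contact_force"],s["t"])
```

```text
-0.06505385625440831
0 -0.0666 -0.0648487357114542
1 -0.06835126428854581 -0.06619769417696263
2 -0.06875357011158319 -0.06643902323956577
-0.06642984441860837 [-3.78049358 12.09400484  1.76185397] 12.9167
```

View pics/w4.png

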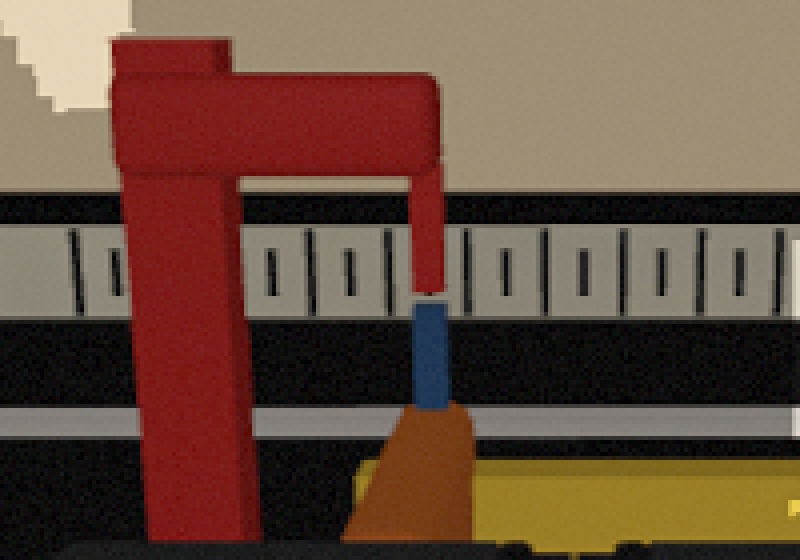

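The pointer now stands at the tongue: (287.5,166) against (287.2,163). Next I'll hold and ease it back.

Run:
```python
from h import *
s=get_state(); x=lambda:(get_state()["ee_pos"]-G)@bx
env.dwell(1.8); print(x())
z=[0,0,.046]
for t,v in [(.003,.022),(.026,.010),(.045,.03)]:
    env.move_linear(G+t*bx+z,speed=v); s=get_state(); print(t,x(),s["contact_force"],s["t"])
env.move_linear(G+.045*bx+[0,0,.15],speed=.12)
env.movep(np.array([.53,.10,.32]),tool(1.52))
s=get_state(); im=eyes.grab_frame("wrist"); cv2.imwrite("pics/w5.png",im[:,:,::-1])
im=eyes.grab_frame("scene"); cv2.imwrite("pics/s5.png",cv2.resize(im[170:300,230:410,::-1],None,fx=4,fy=4))
print(s["ee_pos"],s["t"])
```

```text
-0.06642581015949987
0.003 0.00391820880977089 [-1.79819279  5.96087778  1.73027878] 18.175
0.026 0.025977995615707634 [ 0.58089309  0.26200469 -0.03737009] 20.625
0.045 0.0449908533192743 [-0.03948212 -0.39973107 -0.85495489] 21.4083
[0.52932376 0.10008944 0.31818511] 23.1917
```

View pics/w5.png

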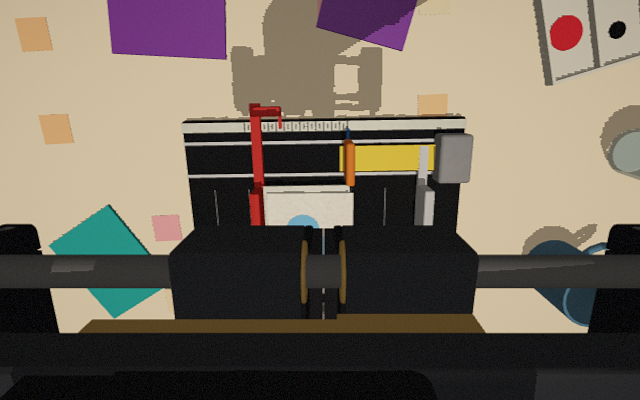

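View pics/s5.png

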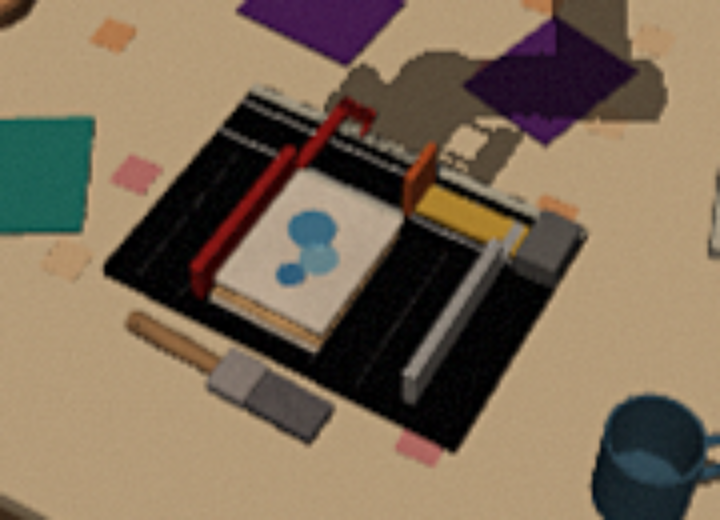

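The panels are gathered evenly at the stop. The gauge is home: its grip is back at (350,162) and its pointer at (347,128), the same as at the start. Nothing else has moved.

```bash
python3 -c "
from h import *
print(ticket.job_done())"
```

```text
the job is handed in; nothing more can be done
None
```

I pulled the gauge out until its pointer was within about 0.3 mm of the tongue, held it there for about 2 s and eased it back fully home; the panels are gathered evenly at the stop, nothing else was moved, and the job was handed in at about 23 s (no verdict was returned).

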